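# Close the bit case and bring it round to the front of the bench caddy

### The arm

A 6-joint arm with a two-finger parallel gripper is mounted at the origin on a cart in front of the work surface, level with it; the furniture and walls round the work are solid. World frame = base frame: x ahead of the robot, y to its left, z up, the work surface at z = 0. Lengths are in m, angles in rad, forces in N, time in s.
With the tool pointing down it reaches from about 0.35 to 0.725 m from the base axis. Payload 6 kg.
Tool frame: the origin (TCP) lies on the centre line of the jaws, within the pads' length; the fingertips stand 11 mm ahead of it and the grasp point (between the pads) lies 8 mm behind it; z points along the fingers, y is the line along which they close (so a half turn about z gives the same grasp; the last joint's range is limited). The gripper opens to 85 mm and grips with 20 to 120 N. Pads are 22 mm wide; open, the fingers measure 114 mm over their backs; the gripper's body (76 mm by 85 mm) begins 54 mm behind the grasp point. The pads swing forward as they close: fully open they stand 13 mm farther back than shut.
Start: joints at [1.47, 0.04, 0.085, 0, -1.615, -0.334], TCP at [0.253, 0.544, 0.242] pointing down, gripper open.
Joint ranges: [-2.56, 2.56], [-1.29, 2.01], [-1.08, 1.49], [-3.29, 1.98], [-2.81, -0.18], [-2.99, 2.99]. Speed limits (rad/s): [2.57, 2.57, 3.01, 3.14, 3.14, 3.14].

### API

Orientations are given as a unit quaternion [w, x, y, z].
In Python, from cell import * gives the robot as it stands.
- The arm moves only by the tool jog_arm, never from a script. Its arguments are lists of equal length, an entry for each row: "claw": the closure in counts, from 0 (fully open) to 255 (shut); "slide": the shift along the tool's x, y, z in m, a list of three; "turn": the turn about the tool's z in degrees. A call has 1 to 20 rows; each row shifts and turns the commanded pose from where the row before left it, along the tool's axes as they then stand; what a row does not reach is not made up. A row lasts 1/8 s, in which the tool goes at most 62.5 mm and 10.7 degrees, less where a joint would pass 70% of its speed; a pose out of reach is approached as far as the arm can. A call with a gripper value outside its range is refused whole. The fingers move at their own pace and stop on an object; "squeeze" is the grip in N (left out, the last holds). Time passes only in rows, so rows that do not move let the fingers close. It gives the time, the measured TCP pose, the force, the opening and the grip force at its end, in the units of the state.
- read_state(): the state, without advancing time (a new reading comes with each control period).
- grab_frame(name): name is "side" or "top" or "wrist"; returns a dict with "color" (420x560x3 uint8, red, green, blue), "fx", "fy", "cx", "cy" (pixels), "k1" (the pictures are not rectified: a ray, as slopes to the right and down, at radius r is drawn at 1 + k1 r^2 times it, then the intrinsics apply), "world_from_camera" (4x4, takes a point from camera to world coordinates). Camera axes: x right, y up, looking along -z (the intrinsics and any distortion apply to the point x, -y, -z); pixel columns grow to the right and rows downward; lengths in m; the calibration is good to about 2 mm. A picture is of the moment at which its call begins. There is no depth.
- finish_job(): hands the job in; it is judged then, once.
The state is a dict: "clock": time; "joints": joint angles; "qvel": joint speeds; "effort": joint torques, N m; "tool_pos": TCP position; "tcp_rot": TCP orientation; "wrist_force": force on the tool from outside, world axes, zero at the start; "ft_torque": the same for the moment, N m; "opening": opening from 0.0 (shut) to 1.0 (fully open); "gripper_force": force on a finger pad.
Only numpy, scipy, OpenCV 4.12 (cv2) and the standard library are available. Lean on these libraries where they do the work, as an engineer would, in place of code of your own. Each camera call takes 0.05 s, during which the arm holds its last target. There are 200 camera calls.

### The job

Close the lid of the red drill-bit case on the rotating bench caddy fully, so that its two halves meet edge to edge and no bits fall out as it turns. Then turn the caddy by its black crank knob until the red case faces the yellow pointer on the foot, and finish with the knob still gripped, holding the turntable still there; do not let go. Leave the things lying round it where they are.

Things in the scene. Friction and masses are not known exactly. Their poses are not given: they have to be found in the camera images.
- caddy_base: fixed dark steel foot of the rotating bench caddy. Origin on the table at the turning axis, z up. Its -x axis is the caddy's front: a tongue 30 wide and 8 high runs that way along the table to 170 from the axis, with a yellow arrow on it just beyond the turntable's rim
- tray_top (a point): centre of the top of the plywood turntable, 32 above the table. Round tray, radius 145, 10 thick. Its four places, centred 100 from the axis and 90 degrees apart, carry, counter-clockwise from above: red case, black tape roll (top 53 above the table), closed blue case like the red one (top 68), cream round tin (top 68); all are fixed to it. A screw cap at the centre is 5 high
- turntable (a joint): turn of the turntable on its foot, rad, counter-clockwise seen from above; 0 (or any whole turn) = red case squarely at the yellow pointer. It can turn either way by more than a full turn, with slight friction (about 0.06 N m) and stays where it is left
- case_front (a point): middle of the upper front edge of the red case's lower half, the side away from the turning axis, 130 from the axis and 54 above the table; this must come to the pointer. x axis points from here to the turning axis, z up. The lower half is 60x60, 22 high, fixed on the turntable, with steel bits in it
- case_hinge (a point): middle of the red case's hinge line, on the side next to the turning axis, 70 from the axis and 54 above the table; the hinge line is this point's y axis, level and across the radius. Nothing stands between it and the axis
- lid_edge (a point): middle of the free edge of the red lid's rim, 60 from the hinge line; it meets case_front when closed. A thumb tab there, 22 wide, sticks out 4.5. The lid is a red shell 60x60, 14 deep; open, it stands leaning toward the turning axis with its outer face (black square on it) to the axis, so it is closed by moving it away from the axis and down
- case_lid (a joint): opening of the red lid, rad: 0 shut with the rims together, 1.57 upright, 2.1 widest. Stiff hinge (0.022 N m): it stays where it is left and does not fall shut, so it has to be pressed down the last bit. Shut, its top is 68 above the table
- crank_knob: black upright round knob, 22 across and 46 high, spinning freely on a pin on the turntable 105 from the axis, 135 degrees round from the red case (diagonally between the blue case and the cream tin). Origin at its centre, 87 above the table; its top is 110 above the table
- sanding_block: bystander: dark red rubber sanding block, 64x118x30 (mm), loose on the table, origin in the middle of its underside
- pliers: bystander: pliers with red handles lying flat, 63x190x16 (mm), loose on the table, origin in the middle of its underside
- spray_can: bystander: standing spray can with an orange cap, 66 across, 189 high (mm), loose on the table, origin in the middle of its underside
- tape_measure: bystander: yellow tape measure, 38x92x67 (mm), loose on the table, origin in the middle of its underside
- offcut_oak: bystander: oak offcut, 45x90x45 (mm), loose on the table, origin in the middle of its underside
- glue_bottle: bystander: standing white bottle with a blue cap, 52x87, 174 high (mm), loose on the table, origin in the middle of its underside

How it is judged:
By the outcome, as a careful person would: the job done as asked, in the order asked, and still so for the second after the job is handed in, while the arm keeps its last pose, push and grip.
It also fails if it takes over 51 s, if anything falls off the work surface, if the arm or the gripper's body presses on something with over 40 N, if the wrist force passes 120 N, or if a joint passes its speed limit or range.

## Working session

There is one attempt and no reset: what is moved stays moved. The work goes in short steps, Python scripts to look and compute and a tool call to move; the robot and the scene stay as the last step left them, time stands still between calls to the robot, and variables do not carry over. Pictures are saved under pics/ and viewed, at most 10 in all, crops included, and the job is handed in when it is done.

Besides the shell and the picture viewer there is one more tool, called as name(argument=value, ...), one argument or row to a line, values as JSON. jog_arm: Moves the arm, as the interface text tells. Its arguments: {"type":"object","properties":{"claw":{"type":"array"},"slide":{"type":"array"},"turn":{"type":"array"},"squeeze":{"type":"number"}},"required":["claw","slide","turn"]}

```bash
mkdir -p pics
cat > h.py <<'E'
from cell import *
import numpy as np, cv2
def snap(n,f):
    d=grab_frame(n); cv2.imwrite('pics/'+f,d['color'][:,:,::-1]); np.save('pics/'+n+'.npy',d,allow_pickle=True); return d
def load(n): return np.load('pics/'+n+'.npy',allow_pickle=True).item()
def ray(d,u,v):
    K=np.array([[d['fx'],0,d['cx']],[0,d['fy'],d['cy']],[0,0,1]],float)
    p=cv2.undistortPoints(np.array([[[u,v]]],float),K,np.array([d['k1'],0,0,0,0],float))[0,0]
    T=np.array(d['world_from_camera']); r=T[:3,:3]@np.array([p[0],-p[1],-1]); return T[:3,3],r
def onz(d,u,v,z):
    o,r=ray(d,u,v); return o+r*(z-o[2])/r[2]
def proj(d,P):
    T=np.array(d['world_from_camera']); c=T[:3,:3].T@(np.array(P)-T[:3,3]); x,y=c[0]/-c[2],-c[1]/-c[2]
    s=1+d['k1']*(x*x+y*y); return np.array([d['cx']+d['fx']*x*s,d['cy']+d['fy']*y*s])
E
python3 - <<'E'
from h import *
np.set_printoptions(precision=3,suppress=True)
for n in('side','top'):
    d=snap(n,n+'1.png'); print(n,d['fx'],d['k1'],np.array(d['world_from_camera']))
print(read_state())
a,b=[cv2.imread(f'pics/{n}1.png') for n in('side','top')]
E
```

```text
side 533.1645833911739 -0.034278731127349325 [[-0.463 -0.691  0.556  1.432]
 [ 0.886 -0.357  0.294  0.502]
 [-0.005  0.629  0.777  1.339]
 [ 0.     0.     0.     1.   ]]
top 480.27964870473545 -0.15567401604468784 [[-0.018  0.981 -0.192  0.268]
 [-1.    -0.019 -0.004 -0.009]
 [-0.008  0.192  0.981  1.284]
 [ 0.     0.     0.     1.   ]]
{'clock': 0.1, 'joints': array([ 1.47 ,  0.041,  0.084, -0.   , -1.616, -0.334]), 'qvel': array([-0.001, -0.002,  0.002,  0.001, -0.   ,  0.001]), 'effort': array([ -0.006, -36.934,  34.828,   6.952,  -0.005,   0.   ]), 'tool_pos': array([0.253, 0.544, 0.241]), 'tcp_rot': array([ 0.001,  0.976, -0.216, -0.   ]), 'wrist_force': array([ 0.105, -0.358, -0.461]), 'ft_torque': array([ 0.014,  0.034, -0.027]), 'gripper_force': 0.0, 'opening': 1.004237095718356}
```

View pics/top1.png

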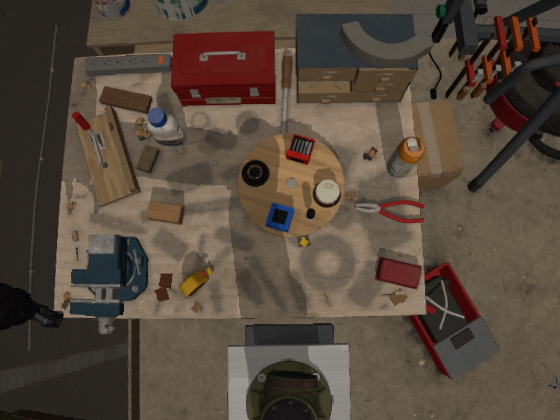

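View pics/side1.png

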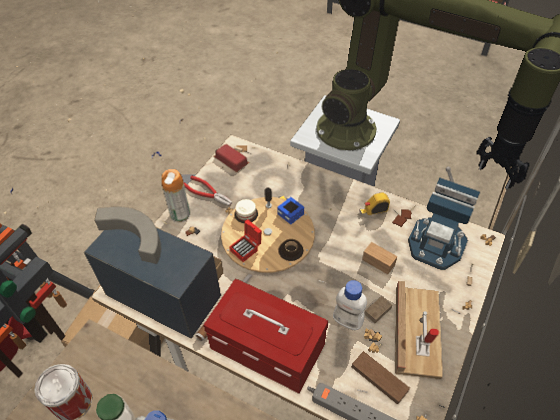

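The top view shows the cap near (291,183), red case (300,148), tape (256,173), blue case (281,217), tin (327,192), knob (311,213) and pointer (304,242). The red lid stands open on the axis side; the side view shows it upright near (252,233).

Run:
```python
from h import *
np.set_printoptions(precision=4,suppress=True)
d=load('top'); s=load('side')
cap=onz(d,291,183,.037)
for n,u,v,z in [('cap',291,183,.037),('red',300,148,.054),('tape',256,173,.053),('blue',281,217,.068),('tin',327,192,.068),('knob',311,213,.11),('ptr',304,242,.008)]:
    p=onz(d,u,v,z); q=p-cap; print(n,p[:2],'r',np.hypot(q[0],q[1]),'ang',np.degrees(np.arctan2(q[1],q[0])))
print('cap side',onz(s,267,232,.037),'knob side',onz(s,268,191,.11))
a=cv2.resize(d['color'][120:260,220:360],(560,560),interpolation=cv2.INTER_CUBIC)
b=cv2.resize(s['color'][180:290,200:340],None,fx=4,fy=4,interpolation=cv2.INTER_CUBIC)
c=np.zeros((560,1120,3),np.uint8); c[:,:560]=a; c[:b.shape[0],560:]=b
cv2.imwrite('pics/c1.png',cv2.resize(c,(800,400))[:,:,::-1])
```

```text
cap [ 0.5769 -0.0153] r 0.0 ang 0.0
red [ 0.6689 -0.0412] r 0.09556135418513591 ang -15.749927565941931
tape [0.6022 0.0771] r 0.09580452352128216 ang 74.71693830559826
blue [0.4798 0.0123] r 0.10095546212291678 ang 164.13444271452892
tin [ 0.5434 -0.1082] r 0.09876432992609765 ang -109.85239311106109
knob [ 0.4811 -0.0631] r 0.10707590343142939 ang -153.45368495050806
ptr [ 0.4213 -0.047 ] r 0.15883072856439248 ang -168.47975474690446
cap side [ 0.5843 -0.012   0.037 ] knob side [ 0.4915 -0.0569  0.11  ]
```

View pics/c1.png

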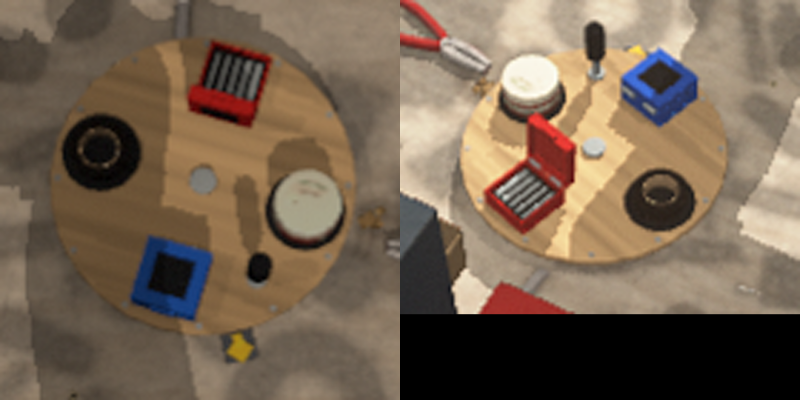

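jog_arm(
  claw=[255,255,255,255,255,255,255,255,255,255,255,255,255,255,255],
  slide=[
    [0,0,0],
    [0.02,0.02,0],
    [0.034,0.033,0],
    [0.034,0.033,0],
    [0.034,0.033,0],
    [0.034,0.033,0],
    [0.034,0.033,0],
    [0.034,0.033,0],
    [0.034,0.033,0],
    [0.034,0.033,0],
    [0.034,0.033,0],
    [0.034,0.033,0],
    [0.034,0.033,0],
    [0.034,0.034,0],
    [0,0,0],
  ],
  turn=[-9.3,0,0,0,0,0,0,0,0,0,0,0,0,0,0],
  squeeze=40,
)

```text
clock: 1.98
tool_pos: [0.5532, 0.0248, 0.2411]
tcp_rot: [0.001, 0.99, -0.138, -0.001]
wrist_force: [0.4, 1.1, -0.6]
opening: -0.0
gripper_force: 0.0
```

Run:
```python
from h import *
np.set_printoptions(precision=4,suppress=True)
d=snap('wrist','w1.png'); print(np.array(d['world_from_camera']),d['fx'],d['k1']); s=read_state(); print(s['clock'],s['tool_pos'],s['tcp_rot'],s['opening'])
```

```text
[[-0.273   0.9108  0.3096  0.6333]
 [-0.962  -0.2591 -0.0861  0.0025]
 [ 0.0017 -0.3213  0.947   0.3727]
 [ 0.      0.      0.      1.    ]] 314.105677899477 -0.03483210777161705
2.025 [0.5528 0.0261 0.2414] [ 0.0004  0.9905 -0.1372 -0.0008] -0.0048528690064138175
```

View pics/w1.png

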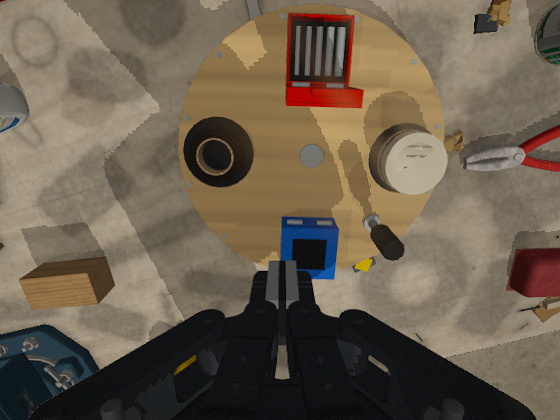

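The wrist view shows the cap at (312,155), the red case body (288-354, 14-85), its lid edge-on at (287-362, 85-106), the knob top near (388,243) and the pointer near (364,265).

Run:
```python
from h import *
np.set_printoptions(precision=4,suppress=True)
d=load('wrist'); img=d['color']
cap=onz(d,312,155,.037)
q=lambda n,u,v,z:(lambda p:print(n,p[:2],'r %.4f ang %.2f'%(np.hypot(*(p-cap)[:2]),np.degrees(np.arctan2(*(p-cap)[1::-1])))))(onz(d,u,v,z))
q('cap',312,155,.037)
q('tape',217,154,.053);q('knobtop',390,244,.11);q('ptr',364,265,.008);q('frontmid',320,14,.054)
for u,v in((288,14),(352,14)):q('corner',u,v,.054)
for u,v in((287,106),(362,106),(287,85),(362,87)):
    for z in(.1,.114):q(f'lid{u,v,z}',u,v,z)
t=load('top')
hsv=cv2.cvtColor(t['color'],cv2.COLOR_RGB2HSV)
m=cv2.inRange(hsv[230:255,290:320],(20,120,90),(35,255,255));vv,uu=np.nonzero(m);print(uu.mean()+290,vv.mean()+230,len(uu));q2=onz(t,uu.mean()+290,vv.mean()+230,.0085);print(q2,np.degrees(np.arctan2(q2[1]-cap[1],q2[0]-cap[0])))
```

```text
cap [ 0.5776 -0.0157] r 0.0000 ang 0.00
tape [0.6075 0.0774] r 0.0978 ang 72.15
knobtop [ 0.4914 -0.061 ] r 0.0973 ang -152.24
ptr [ 0.416  -0.0479] r 0.1647 ang -168.71
frontmid [ 0.7004 -0.0526] r 0.1283 ang -16.72
corner [ 0.7081 -0.0251] r 0.1309 ang -4.11
corner [ 0.6928 -0.0802] r 0.1321 ang -29.25
lid(287, 106, 0.1) [ 0.6327 -0.0023] r 0.0568 ang 13.64
lid(287, 106, 0.114) [ 0.6328 -0.0021] r 0.0569 ang 13.87
lid(362, 106, 0.1) [ 0.616 -0.062] r 0.0602 ang -50.33
lid(362, 106, 0.114) [ 0.6169 -0.0587] r 0.0583 ang -47.57
lid(287, 85, 0.1) [ 0.6484 -0.0067] r 0.0714 ang 7.27
lid(287, 85, 0.114) [ 0.6476 -0.0062] r 0.0707 ang 7.73
lid(362, 87, 0.1) [ 0.6305 -0.065 ] r 0.0723 ang -42.97
lid(362, 87, 0.114) [ 0.6306 -0.0615] r 0.0701 ang -40.81
303.38709677419354 241.51612903225805 62
[ 0.4226 -0.0454  0.0085] -169.15163983473502
```

jog_arm(
  claw=[255,255,255,255,255,255,255],
  slide=[
    [0.026,0.017,0],
    [0.026,0.017,0.02],
    [0,0,0.04],
    [0,0,0.04],
    [0,0,0.031],
    [0,0,0],
    [0,0,0],
  ],
  turn=[0,0,0,0,0,0,0],
)

```text
clock: 2.9
tool_pos: [0.5943, -0.0188, 0.1133]
tcp_rot: [-0.0, 0.991, -0.135, 0.001]
wrist_force: [-0.0, -0.4, 1.2]
opening: -0.002
gripper_force: 0.0
```

jog_arm(
  claw=[255,255,255,255,255,255,255,255,255,255,255,255,255,255,255],
  slide=[
    [0.009,0,0.001],
    [0.009,0,0.001],
    [0.009,0,0],
    [0.008,0,0],
    [0.008,0,0],
    [0.008,0,0],
    [0.006,0,0.002],
    [0.006,0,0.002],
    [0.005,0,0.004],
    [0.005,0,0.004],
    [0.004,0,0.004],
    [0.004,0,0.005],
    [0.003,0,0.005],
    [0.002,0,0.004],
    [0,0,0],
  ],
  turn=[0,0,0,0,0,0,0,0,0,0,0,0,0,0,0],
)

```text
clock: 4.78
tool_pos: [0.6766, -0.0425, 0.0794]
tcp_rot: [0.0, 0.991, -0.136, 0.0]
wrist_force: [0.9, 0.2, 0.5]
opening: 0.001
gripper_force: 0.0
```

Run:
```python
from h import *
d=snap('wrist','w2.png'); s=snap('side','s2.png')
a=d['color']; b=cv2.resize(s['color'][160:300,190:350],None,fx=3,fy=3)
c=np.zeros((420,1040,3),np.uint8);c[:,:560]=a;c[:,560:]=b[:420,:480]
cv2.imwrite('pics/c2.png',cv2.resize(c,(800,323))[:,:,::-1]); print(read_state()['tool_pos'],read_state()['wrist_force'])
```

```text
[ 0.67654803 -0.04247583  0.0792223 ] [0.12360929 0.00204258 0.12547863]
```

View pics/c2.png

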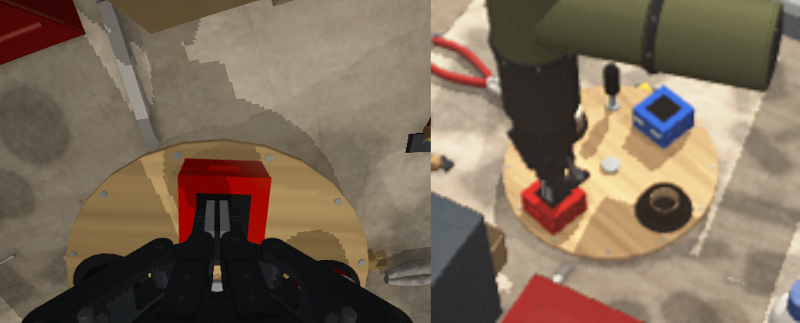

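The lid is down under the fingertips (around (225,205) in the view). Next I press it shut.

jog_arm(
  claw=[255,255,255,255],
  slide=[
    [0,0,0.001],
    [0,0,0.001],
    [0,0,0.001],
    [0,0,0],
  ],
  turn=[0,0,0,0],
)

```text
clock: 5.38
tool_pos: [0.6766, -0.0425, 0.0789]
tcp_rot: [0.0, 0.991, -0.136, 0.001]
wrist_force: [-5.7, 1.2, 10.2]
opening: 0.0
gripper_force: 5.3
```

jog_arm(
  claw=[255,255,255,255,0,0,0,0,0,0,0],
  slide=[
    [0,0,0.001],
    [0,0,0],
    [0,0,-0.03],
    [0,0,-0.05],
    [-0.037,0.014,-0.045],
    [-0.045,0.02,0],
    [-0.045,0.02,0],
    [-0.045,0.02,0],
    [-0.02,0,0],
    [0,0,0],
    [0,0,0],
  ],
  turn=[0,0,0,0,0,0,0,0,0,0,0],
)

```text
clock: 6.75
tool_pos: [0.4721, -0.062, 0.2003]
tcp_rot: [-0.0, 0.991, -0.136, 0.0]
wrist_force: [0.2, -0.1, -0.1]
opening: 0.997
gripper_force: 0.0
```

Run:
```python
from h import *
d=snap('wrist','w3.png'); s=snap('side','s3.png');t=snap('top','t3.png')
a=d['color']; b=cv2.resize(s['color'][160:300,190:350],None,fx=3,fy=3)
c=np.zeros((420,1040,3),np.uint8);c[:,:560]=a;c[:,560:]=b[:420,:480]
cv2.imwrite('pics/c3.png',cv2.resize(c,(800,323))[:,:,::-1]); print(read_state()['tool_pos'],read_state()['wrist_force'])
```

```text
[ 0.47207982 -0.06214297  0.19978941] [0.08765251 0.32423239 0.3687031 ]
```

View pics/c3.png

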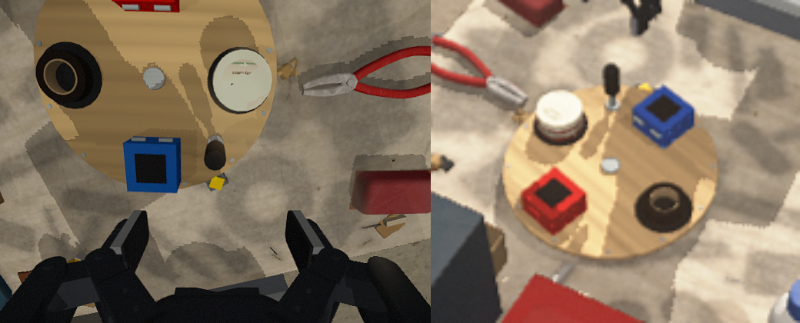

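Run:
```python
from h import *
np.set_printoptions(precision=4,suppress=True)
d=load('wrist'); img=d['color']; hsv=cv2.cvtColor(img,cv2.COLOR_RGB2HSV)
cap=onz(d,199.5,100.5,.037);print('cap',cap, onz(d,199.5,100.5,.037))
roi=hsv[170:230,255:305]; m=(roi[:,:,2]<60).astype(np.uint8)
n,l,s,c=cv2.connectedComponentsWithStats(m);i=1+np.argmax(s[1:,4]);print('knob',s[i]+[255,170,0,0,0])
for z in (.11,):
  x,y,w,h=s[i][:4]; u=255+x+w/2; v=170+y+h-w/2; k=onz(d,u,v,z); q=k-cap; print(u,v,k,np.hypot(*q[:2]),np.degrees(np.arctan2(q[1],q[0])))
m=cv2.inRange(hsv[225:255,260:310],(20,120,90),(35,255,255));v,u=np.nonzero(m);p=onz(d,u.mean()+260,v.mean()+225,.0085);q=p-cap;print('ptr',p,len(u),np.hypot(*q[:2]),np.degrees(np.arctan2(q[1],q[0])))
b=load('side')['color'][210:260,215:265]; 
cv2.imwrite('pics/c4.png',np.hstack([cv2.resize(b,(400,400),interpolation=cv2.INTER_CUBIC),cv2.resize(img[160:260,220:320],(400,400),interpolation=cv2.INTER_CUBIC)])[:,:,::-1])
```

```text
cap [ 0.5776 -0.0153  0.037 ] [ 0.5776 -0.0153  0.037 ]
knob [265 183  29  39 861]
279.5 207.5 [ 0.4845 -0.0636  0.11  ] 0.10487138488633709 -152.6072223819455
ptr [ 0.4191 -0.0468  0.0085] 268 0.16162328392000924 -168.7860930770426
```

View pics/c4.png

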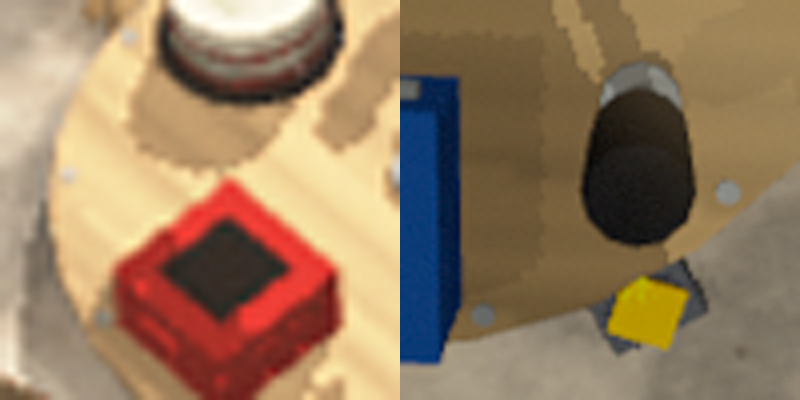

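The lid is flush all round in the left crop; in the right crop the knob top and pointer are clear. Now the knob.

jog_arm(
  claw=[0,0,0,0,0,255,255,255,255,255,255,255],
  slide=[
    [0.012,-0.002,0],
    [0,0,0.04],
    [0,0,0.04],
    [0,0,0.034],
    [0,0,0],
    [0,0,0],
    [0,0,0],
    [0,0,0],
    [0,0,0],
    [0,0,0],
    [0,0,0],
    [0,0,0],
  ],
  turn=[0,0,0,0,0,0,0,0,0,0,0,0],
  squeeze=30,
)

```text
clock: 8.4
tool_pos: [0.4842, -0.0635, 0.0872]
tcp_rot: [0.0, 0.991, -0.136, 0.001]
wrist_force: [0.8, 0.6, 5.7]
opening: 0.247
gripper_force: 29.6
```

```bash
cat > arc.py <<'E'
from h import *
import sys
s=read_state(); p=s['tool_pos'][:2]; c=np.array([float(sys.argv[1]),float(sys.argv[2])]); a1=float(sys.argv[3]); n=int(sys.argv[4])
w,x,y,z=s['tcp_rot']; h=np.arctan2(2*(x*y+w*z),1-2*(y*y+z*z))
q=p-c; a0=np.degrees(np.arctan2(q[1],q[0]))%360; r=np.hypot(*q); print('r',r,'a0',a0,'h',np.degrees(h),s['wrist_force'],s['opening'],s['clock'])
A=np.radians(np.linspace(a0,a1,n+1)); P=c+.105*np.c_[np.cos(A),np.sin(A)]; D=np.diff(np.vstack([p,P[1:]]),axis=0)
S=np.c_[D@[np.cos(h),np.sin(h)],D@[np.sin(h),-np.cos(h)]]
print([[float(v) for v in np.round([u[0],u[1],0],4)] for u in S])
E
python3 arc.py .5775 -.0155 56.2 40
```

```text
r 0.10487749019209075 a0 207.2186609809643 h -15.599432824513277 [0.83482534 0.58749674 5.66710396] 0.24684701404102832 8.4
[[-0.0046, -0.0051, 0.0], [-0.0042, -0.0055, 0.0], [-0.0038, -0.0058, 0.0], [-0.0034, -0.006, 0.0], [-0.003, -0.0062, 0.0], [-0.0026, -0.0064, 0.0], [-0.0022, -0.0066, 0.0], [-0.0017, -0.0067, 0.0], [-0.0013, -0.0068, 0.0], [-0.0008, -0.0069, 0.0], [-0.0004, -0.0069, 0.0], [0.0001, -0.0069, 0.0], [0.0005, -0.0069, 0.0], [0.001, -0.0068, 0.0], [0.0014, -0.0068, 0.0], [0.0019, -0.0067, 0.0], [0.0023, -0.0065, 0.0], [0.0027, -0.0064, 0.0], [0.0031, -0.0062, 0.0], [0.0035, -0.0059, 0.0], [0.0039, -0.0057, 0.0], [0.0043, -0.0054, 0.0], [0.0046, -0.0051, 0.0], [0.005, -0.0048, 0.0], [0.0053, -0.0045, 0.0], [0.0056, -0.0041, 0.0], [0.0058, -0.0037, 0.0], [0.0061, -0.0034, 0.0], [0.0063, -0.0029, 0.0], [0.0064, -0.0025, 0.0], [0.0066, -0.0021, 0.0], [0.0067, -0.0017, 0.0], [0.0068, -0.0012, 0.0], [0.0069, -0.0008, 0.0], [0.0069, -0.0003, 0.0], [0.0069, 0.0001, 0.0], [0.0069, 0.0006, 0.0], [0.0068, 0.0011, 0.0], [0.0068, 0.0015, 0.0], [0.0066, 0.0019, 0.0]]
```

jog_arm(
  claw=[255,255,255,255,255,255,255,255,255,255,255,255,255,255,255,255,255,255,255,255],
  slide=[
    [-0.0046,-0.0051,0],
    [-0.0042,-0.0055,0],
    [-0.0038,-0.0058,0],
    [-0.0034,-0.006,0],
    [-0.003,-0.0062,0],
    [-0.0026,-0.0064,0],
    [-0.0022,-0.0066,0],
    [-0.0017,-0.0067,0],
    [-0.0013,-0.0068,0],
    [-0.0008,-0.0069,0],
    [-0.0004,-0.0069,0],
    [0.0001,-0.0069,0],
    [0.0005,-0.0069,0],
    [0.001,-0.0068,0],
    [0.0014,-0.0068,0],
    [0.0019,-0.0067,0],
    [0.0023,-0.0065,0],
    [0.0027,-0.0064,0],
    [0.0031,-0.0062,0],
    [0,0,0],
  ],
  turn=[0,0,0,0,0,0,0,0,0,0,0,0,0,0,0,0,0,0,0,0],
)

```text
clock: 10.9
tool_pos: [0.5028, 0.0589, 0.0872]
tcp_rot: [-0.0, 0.991, -0.136, 0.001]
wrist_force: [0.2, 0.5, 5.8]
opening: 0.248
gripper_force: 30.0
```

```bash
python3 arc.py .5775 -.0155 56.2 20
```

```text
r 0.10540297602306284 a0 135.12285756608534 h -15.578170774198707 [0.24642251 0.45702018 5.80268071] 0.24776312939769257 10.9
[[0.0041, -0.006, 0.0], [0.0042, -0.0059, 0.0], [0.0046, -0.0056, 0.0], [0.0049, -0.0053, 0.0], [0.0053, -0.0049, 0.0], [0.0056, -0.0045, 0.0], [0.0059, -0.0042, 0.0], [0.0062, -0.0037, 0.0], [0.0064, -0.0033, 0.0], [0.0066, -0.0028, 0.0], [0.0068, -0.0024, 0.0], [0.007, -0.0019, 0.0], [0.0071, -0.0014, 0.0], [0.0072, -0.0009, 0.0], [0.0072, -0.0004, 0.0], [0.0072, 0.0001, 0.0], [0.0072, 0.0006, 0.0], [0.0072, 0.0011, 0.0], [0.0071, 0.0015, 0.0], [0.0069, 0.002, 0.0]]
```

jog_arm(
  claw=[255,255,255,255,255,255,255,255,255,255,255,255,255,255,255,255,255,255,255,255],
  slide=[
    [0.0041,-0.006,0],
    [0.0042,-0.0059,0],
    [0.0046,-0.0056,0],
    [0.0049,-0.0053,0],
    [0.0053,-0.0049,0],
    [0.0056,-0.0045,0],
    [0.0059,-0.0042,0],
    [0.0062,-0.0037,0],
    [0.0064,-0.0033,0],
    [0.0066,-0.0028,0],
    [0.0068,-0.0024,0],
    [0.007,-0.0019,0],
    [0.0071,-0.0014,0],
    [0.0072,-0.0009,0],
    [0.0072,-0.0004,0],
    [0.0072,0.0001,0],
    [0.0072,0.0006,0],
    [0.0072,0.0011,0],
    [0.0071,0.0015,0],
    [0.0069,0.002,0],
  ],
  turn=[0,0,0,0,0,0,0,0,0,0,0,0,0,0,0,0,0,0,0,0],
)

```text
clock: 13.4
tool_pos: [0.6362, 0.0719, 0.0873]
tcp_rot: [-0.001, 0.991, -0.135, 0.001]
wrist_force: [1.9, 3.7, 5.1]
opening: 0.246
gripper_force: 29.9
```

jog_arm(
  claw=[255,255],
  slide=[
    [0,0,0],
    [0,0,0],
  ],
  turn=[0,0],
)

```text
clock: 13.65
tool_pos: [0.6363, 0.0719, 0.0873]
tcp_rot: [-0.001, 0.991, -0.136, 0.002]
wrist_force: [4.1, 4.2, 5.3]
opening: 0.248
gripper_force: 29.8
```

```bash
python3 arc.py .5775 -.0155 56.2 1
python3 - <<'E'
from h import *
t=snap('top','t4.png')['color'][150:260,220:360]; s=snap('side','s4.png')['color'][170:280,195:335]; 
cv2.imwrite('pics/c5.png',np.vstack([cv2.resize(t,(420,330),interpolation=cv2.INTER_CUBIC),cv2.resize(s,(420,330),interpolation=cv2.INTER_CUBIC)])[:600,:,::-1])
cv2.imwrite('pics/c5.png',np.hstack([cv2.resize(x,(400,314),interpolation=cv2.INTER_CUBIC) for x in (t,s)])[:,:,::-1])
E
```

```text
r 0.10528406381562265 a0 56.06611717526736 h -15.578740322444265 [4.08480896 4.16331199 5.2835754 ] 0.2482901046939022 13.65
[[-0.0003, 0.0002, 0.0]]
```

View pics/c5.png

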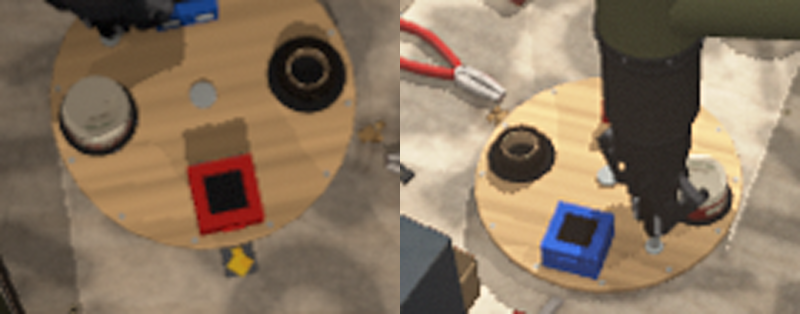

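The red case at (226,194) in the left crop faces the pointer at (239,262). I'll measure what is left of the angle.

Run:
```python
from h import *
t=load('top'); I=t['color']; h=cv2.cvtColor(I,cv2.COLOR_RGB2HSV)
def cen(m,x0,y0,x1,y1):
    z=np.zeros_like(m); z[y0:y1,x0:x1]=m[y0:y1,x0:x1]
    n,l,s,c=cv2.connectedComponentsWithStats(z); i=1+np.argmax(s[1:,4]); return c[i],(l==i).astype(np.uint8),s[i]
k,_,s1=cen((h[:,:,2]<70).astype(np.uint8),288,208,311,230)
r,rm,s2=cen(((h[:,:,1]>150)&((h[:,:,0]<8)|(h[:,:,0]>172))&(h[:,:,2]>130)).astype(np.uint8),280,195,320,235)
y,_,s3=cen(cv2.inRange(h,(20,120,90),(35,255,255)),290,230,320,255)
cm,_,s4=cen(((h[:,:,1]<45)&(h[:,:,2]>90)).astype(np.uint8),283,175,300,192)
ct=cv2.findContours(rm,0,2)[0]; hull=cv2.minAreaRect(np.vstack(ct)); print(s1,s2,s3,s4,hull)
c=onz(t,*cm,.037); A=np.array([.5775,-.0155,0])
for n,u,z in(('blk',k,.068),('redrect',hull[0],.068),('yel',y,.0085)):
    p=onz(t,*u,z)
    for a in(c,A):
        q=p-a; print(n,u,p[:2],'r %.4f ang %.2f'%(np.hypot(*q[:2]),np.degrees(np.arctan2(q[1],q[0]))),end=' | ')
    print()
print(c)
# edge direction of lid top from black square corners
b=cv2.boxPoints(hull); W=np.array([onz(t,*x,.068)[:2] for x in b]); e=np.diff(np.vstack([W,W[:1]]),axis=0); print(np.degrees(np.arctan2(e[:,1],e[:,0])),np.hypot(*e.T))
```

```text
[291 210  16  15 172] [286 204  27  27 322] [299 236   9  11  58] [287 179   8   9  57] ((298.55291748046875, 217.98822021484375), (25.3808650970459, 23.211563110351562), 77.47119140625)
blk [298.48837209 216.84883721] [ 0.4793511  -0.03264292] r 0.1000 ang -169.22 | blk [298.48837209 216.84883721] [ 0.4793511  -0.03264292] r 0.0996 ang -170.09 | 
redrect (298.55291748046875, 217.98822021484375) [ 0.47637766 -0.03274258] r 0.1029 ang -169.47 | redrect (298.55291748046875, 217.98822021484375) [ 0.47637766 -0.03274258] r 0.1026 ang -170.32 | 
yel [303.17241379 241.60344828] [ 0.42235113 -0.04481302] r 0.1582 ang -168.75 | yel [303.17241379 241.60344828] [ 0.42235113 -0.04481302] r 0.1579 ang -169.30 | 
[ 0.57753969 -0.01394333  0.037     ]
[ -78.35312881 -169.16546866  101.52408732   11.33672287] [0.0600124  0.06614993 0.05943205 0.06601689]
```

jog_arm(
  claw=[255,255,255,255],
  slide=[
    [-0.0007,-0.0002,0],
    [0,0,0],
    [0,0,0],
    [0,0,0],
  ],
  turn=[0,0,0,0],
)

```text
clock: 14.25
tool_pos: [0.6355, 0.0724, 0.0873]
tcp_rot: [-0.001, 0.991, -0.135, 0.001]
wrist_force: [2.7, 4.7, 4.3]
opening: 0.246
gripper_force: 29.8
```

Run:
```python
from h import *
t=snap('top','t5.png'); I=t['color']; h=cv2.cvtColor(I,cv2.COLOR_RGB2HSV)
m=(h[208:230,288:311,2]<70).astype(np.uint8); v,u=np.nonzero(m); p=onz(t,u.mean()+288,v.mean()+208,.068)
print(p,np.degrees(np.arctan2(p[1]+.01394,p[0]-.57754)),len(u),read_state()['wrist_force'],np.abs(read_state()['qvel']).max())
```

```text
[ 0.4795597  -0.03361913  0.068     ] -168.64336879450826 172 [3.10599183 3.41439038 4.35467828] 0.0010650971489771946
```

The red case now reads -168.6° and the pointer -168.8°, with the knob gripped and everything still. I'm handing the job in.

```bash
python3 -c "
from cell import *
print(finish_job())"
```

```text
the job is handed in; nothing more can be done
None
```

The red case's lid was pressed shut, and I turned the caddy by its knob until the case faced the yellow pointer, within about 0.2° by the last top-camera measurement. I handed the job in at about 14 s with the knob still gripped at 30 N; no verdict came back.

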